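# Clamp the moulded canister for its leak check

## Robot

A 6-joint arm with a two-finger parallel gripper is mounted at the origin on the work surface. World frame = base frame: x ahead of the robot, y to its left, z up, the work surface at z = 0. Lengths are in m, angles in rad, forces in N, time in s.
With the tool pointing down it reaches from about 0.35 to 0.775 m from the base axis. Payload 7.3 kg.
Tool frame: the origin (TCP) lies between the finger pads; the fingertips stand 8 mm ahead of it and the grasp point (between the pads) lies 11 mm behind it (robot.nose_length is the distance from the TCP to the fingertips, in m); z points along the fingers, y is the line along which they close (so a half turn about z gives the same grasp; the last joint's range is limited). The gripper opens to 92 mm and grips with 3 to 60 N. Pads are 19 mm wide; open, the fingers measure 130 mm over their backs; the gripper's body (75 mm by 190 mm) begins 47 mm behind the grasp point.
Start: joints at [-1.269, 0.342, 1.524, -0, 1.275, -0.146], TCP at [0.227, -0.473, 0.235] pointing down, gripper open.
Joint ranges: [-2.53, 2.53], [-0.77, 2.02], [0.04, 2.7], [-1, 4.14], [0.28, 2.66], [-3.11, 3.11]. Speed limits (rad/s): [2.57, 2.57, 3.14, 3.14, 3.14, 3.14].

## Interface

Orientations are given as [roll, pitch, yaw] about the fixed x, y, z axes, in that order (R = Rz(yaw) Ry(pitch) Rx(roll)).
In Python, from cell import robot gives the robot as it stands. The module is installed in compiled form; this text tells all that it offers.
- The arm moves only by the shell command python3 -m jog 'ROWS' [FORCE]. ROWS is JSON, a list that holds one entry, the list of rows, each a list of 5 numbers: the gripper's target within -1 to 1 (fully open at 1, half-way at 0, shut at -1), then the shift along the tool's x, y, z in m, then the turn about the tool's z in rad. A call has 1 to 5 rows; each row is the pose to reach, as a shift and turn from the pose commanded when the call began, along the tool's axes at that moment; what a row does not reach only later rows make up. A row lasts 1/12 s, in which the tool goes at most 41.7 mm and 7.16 degrees, less where a joint would pass 70% of its speed; a pose out of reach is approached as far as the arm can. A call with a gripper value outside its range is refused whole. The fingers move at their own pace and stop on an object; FORCE is the grip in N (left out, the last holds). Time passes only in rows, so rows that repeat a pose let the fingers close. It gives the time, the measured TCP pose, the force, the opening and the grip force at its end, in the units of the state.
- robot.observe(): the state, without advancing time (a new reading comes with each control period).
- robot.read_camera(name): name is "scene" or "side" or "wrist"; returns the picture (420x560x3 uint8, red, green, blue); there is no depth.
- robot.camera_model(name): a dict with "camera_matrix" (3x3 intrinsics, pixels), "position" and "attitude" of the camera in the world; the wrist camera has in their place "mount" (4x4, takes a point from camera to tool coordinates, whose origin is the TCP and whose axes are the flange's). Camera axes: x right, y down, z forward; pixel columns grow to the right and rows downward; lengths in m; the calibration is good to about 2 mm. A picture is of the moment at which its call begins: read the wrist's pose just before it. camera_model takes no time and is no camera call.
- robot.hand_in(): hands the job in; it is judged then, once.
The state is a dict: "time": time; "qpos": joint angles; "qvel": joint speeds; "joint_efforts": joint torques, N m; "tool_pos": TCP position; "tool_rot": TCP orientation; "contact_force": force on the tool from outside, world axes, zero at the start; "torque": the same for the moment, N m; "opening": finger opening in m; "grip_force": force on a finger pad.
Only numpy, scipy, OpenCV 4.12 (cv2) and the standard library are available. Lean on these libraries where they do the work, as an engineer would, in place of code of your own. Each camera call takes 0.05 s, during which the arm holds its last target. There are 200 camera calls.

## Task

Clamp the blue-lidded canister in the green screw stand for its leak check: turn the T-handle clockwise (seen from above) until the pad meets the lid, then snug it by feel so that the canister is held firmly, but do not overtighten or the moulding cracks. Leave the canister upright and centred as it stands, do not disturb the other things on the bench, and let go of the handle.

Things in the scene. Friction and masses are not known exactly. Their poses are not given: they have to be found in the camera images.
- press: Fixed green screw stand. Origin: centre of its base's underside, on the bench; z up. Base plate 170 (x) x 210 (y) x 12 mm; two steel columns of 22 mm diameter at y = +-82 mm carry a bridge 55 (x) x 205 (y) mm from 160 to 180 mm height, with column nuts up to 188 mm and a central brass boss (38 mm diameter) up to 190 mm. The vertical screw passes through the boss, on the stand's z axis.
- spindle: The screw with its round pad (44 mm diameter, 12 mm thick, on a stiff rubber cushion that yields 1 mm for 40 N). Origin: centre of the unloaded pad's underside, on the screw axis. It moves straight down without turning, 3.8 mm for each radian of the T-handle (24 mm a turn); the T-handle rides on it, its bar 122 mm above this origin.
- tbar (a joint): Angle of the T-handle about the vertical screw, rad; grows as it is turned clockwise seen from above, which lowers the pad; range 0 to 12. The thread turns freely with a steady drag of 0.2 N m (3.5 N at 57 mm from the axis) and stays wherever it is left. Once the pad presses on the lid the needed torque climbs by about 0.5 N m for each further radian: snug is 0.36 to 0.48 N m (6.5 to 8.5 N at 57 mm); from about 0.6 N m the moulding cracks.
- red_ball (a point): Centre of the red ball (20 mm diameter) at one end of the T-handle's horizontal bar, 67 mm from the screw axis. The bar is 10 mm thick, with a hub of 28 mm diameter, 26 mm tall, in its middle; 28 mm or more is free between the bar's centre line and the boss when clamped.
- black_ball (a point): Centre of the black ball (20 mm) at the other end of the bar, 67 mm from the axis.
- canister: White moulded canister with a blue screw lid, loose, standing on the stand's base plate under the pad. Origin: centre of its underside; z up. Body 66 to 72 mm diameter, lid 78 mm diameter. It is about 90 mm tall, but how far down the lid is screwed differs by up to 4 mm either way from canister to canister.
- spare: Bystander: grey canister with red lid, 78 mm diameter, 90 mm tall, standing on the bench; origin at the centre of its underside.
- tray: Bystander: open blue tray 130 x 100 x 40 mm with two caps in it, on the bench; origin at the centre of its underside.
- wrench: Bystander: steel wrench about 150 mm long lying on the bench.
There are look-alikes about, which are no part of the job. Several things have the shape of the canister; the one meant has the colours described above.

How it is judged:
By the outcome, as a careful person would: the job done as asked, in the order asked, and still so for the second after the job is handed in, with the robot touching nothing.
It also fails if it takes over 67 s, if anything falls off the work surface, if the arm or the gripper's body presses on something with over 40 N, if the wrist force passes 120 N, or if a joint passes its speed limit or range.

## Working session

There is one attempt and no reset: what is moved stays moved. The work goes in short steps, Python scripts to look and compute and a shell command to move; the robot and the scene stay as the last step left them, time stands still between calls to the robot, and variables do not carry over. Pictures are saved under pics/ and viewed, at most 10 in all, crops included, and the job is handed in when it is done.

```bash
mkdir -p pics; python3 - <<'E'
from cell import robot
import cv2,numpy as np
np.set_printoptions(precision=4,suppress=True)
a=robot.read_camera("scene");b=robot.read_camera("side")
cv2.imwrite("pics/scene.png",a[:,:,::-1]);cv2.imwrite("pics/side.png",b[:,:,::-1])
for n in("scene","side","wrist"):
    m=robot.camera_model(n);print(n,{k:np.array(v).round(4).tolist() for k,v in m.items()})
print(robot.observe())
E
```

```text
scene {'camera_matrix': [[475.4589, 0.0, 276.8714], [0.0, 475.4589, 211.3254], [0.0, 0.0, 1.0]], 'position': [1.0627, 0.1934, 1.0186], 'attitude': [-2.6245, 0.0043, 1.8422]}
side {'camera_matrix': [[514.247, 0.0, 277.3255], [0.0, 514.247, 208.1824], [0.0, 0.0, 1.0]], 'position': [0.2175, 1.0036, 0.7134], 'attitude': [-2.0851, -0.0135, -2.7658]}
wrist {'camera_matrix': [[317.3967, 0.0, 289.6381], [0.0, 317.3967, 211.9859], [0.0, 0.0, 1.0]], 'mount': [[0.0003, -0.9516, -0.3074, 0.0833], [1.0, 0.0003, 0.0002, 0.0006], [-0.0001, -0.3074, 0.9516, -0.1504], [0.0, 0.0, 0.0, 1.0]]}
{'time': 0.1, 'qpos': array([-1.269 ,  0.3427,  1.5249,  0.    ,  1.2754, -0.146 ]), 'qvel': array([ 0.001 , -0.0008, -0.0029,  0.    , -0.0006, -0.0004]), 'joint_efforts': array([  0.0017, -43.2006, -24.4695,   0.072 ,   0.0527,  -0.    ]), 'tool_pos': array([ 0.2272, -0.4729,  0.2341]), 'tool_rot': array([-3.1402, -0.0002,  0.4478]), 'contact_force': array([-0.6633, -0.178 ,  0.3276]), 'torque': array([ 0.0441,  0.0151, -0.0193]), 'grip_force': 0.0, 'opening': 0.0917736427662771}
```

View pics/scene.png

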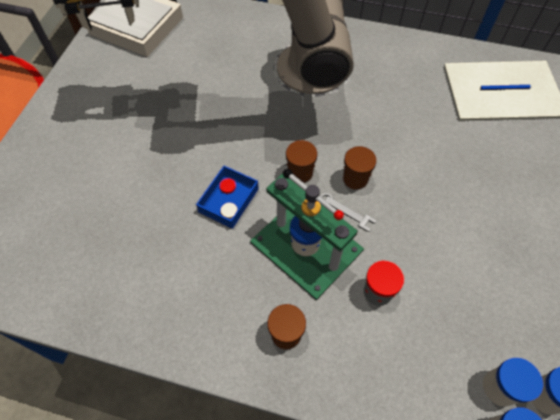

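View pics/side.png

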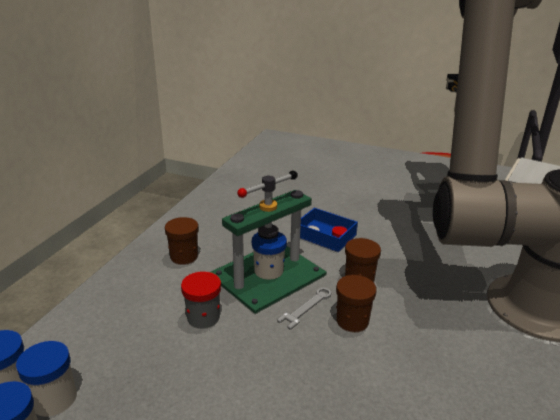

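Candidates for the canister:
- Blue lid on the stand: scene (306,235), side (268,245).
- Blue-lidded look-alikes off the stand: scene (518,380), (555,385) and (520,415).
- Brown pots: scene (301,155), (359,165) and (287,325).
- Red-lidded spare: scene (385,280).

I choose the blue-lidded one in the stand. Its T-handle has the red ball at scene (339,215), side (242,193), and the black ball at side (294,175). Next I triangulate and take a close crop.

```bash
cat > h.py <<'E'
import cv2,numpy as np
from scipy.spatial.transform import Rotation as R
from cell import robot
np.set_printoptions(precision=4,suppress=True)
def ray(n,uv):
    m=robot.camera_model(n);d=np.linalg.inv(m["camera_matrix"])@[uv[0],uv[1],1]
    d=R.from_euler("xyz",m["attitude"]).as_matrix()@d
    return np.array(m["position"]),d/np.linalg.norm(d)
def tri(*obs):
    A=np.zeros((3,3));b=np.zeros(3);L=[ray(*o) for o in obs]
    for p,d in L:
        M=np.eye(3)-np.outer(d,d);A+=M;b+=M@p
    x=np.linalg.solve(A,b);return x,[np.linalg.norm(np.cross(x-p,d)) for p,d in L]
def onz(n,uv,z):
    p,d=ray(n,uv);return p+d*(z-p[2])/d[2]
def proj(n,X):
    m=robot.camera_model(n);c=R.from_euler("xyz",m["attitude"]).as_matrix().T@(np.array(X)-m["position"])
    u=np.array(m["camera_matrix"])@c;return u[:2]/u[2]
def blob(img,mask,box):
    x0,y0,x1,y1=box;k=np.zeros(mask.shape,np.uint8);k[y0:y1,x0:x1]=mask[y0:y1,x0:x1]
    n,l,s,c=cv2.connectedComponentsWithStats(k);i=1+np.argmax(s[1:,4]);return c[i],s[i]
E
python3 - <<'E'
from h import *
a=cv2.imread("pics/scene.png")[:,:,::-1].astype(int);b=cv2.imread("pics/side.png")[:,:,::-1].astype(int)
red=lambda i:(i[:,:,0]>110)&(i[:,:,1]<60)&(i[:,:,2]<60)
blk=lambda i:i.max(2)<45
ra,rb=blob(a,red(a),(325,205,352,226)),blob(b,red(b),(230,183,252,203))
ka,kb=blob(a,blk(a),(278,162,300,180)),blob(b,blk(b),(287,168,302,184))
print(ra,rb,ka,kb)
print("red",tri(("scene",ra[0]),("side",rb[0])));print("black",tri(("scene",ka[0]),("side",kb[0])))
A=cv2.resize(a[150:310,230:390].astype(np.uint8),(400,400)+()) if 0 else cv2.resize(a[150:300,240:390].astype(np.uint8),None,fx=2.6,fy=4*.65)
B=cv2.resize(b[165:315,200:350].astype(np.uint8),None,fx=2.6,fy=2.6)
cv2.imwrite("pics/crop.png",np.hstack([A,B])[:,:,::-1])
E
```

```text
(array([338.3833, 214.45  ]), array([334, 210,  10,   9,  60], dtype=int32)) (array([241.6744, 191.    ]), array([238, 188,   9,   7,  43], dtype=int32)) (array([291.4267, 170.3867]), array([283, 163,  17,  15, 150], dtype=int32)) (array([293.1429, 174.3571]), array([290, 171,   7,   8,  42], dtype=int32))
red (array([0.6111, 0.1839, 0.2387]), [np.float64(0.0010055371202797516), np.float64(0.0010055371202795772)])
black (array([0.5407, 0.0747, 0.2411]), [np.float64(0.00044741441626904683), np.float64(0.0004474144162690991)])
```

View pics/crop.png

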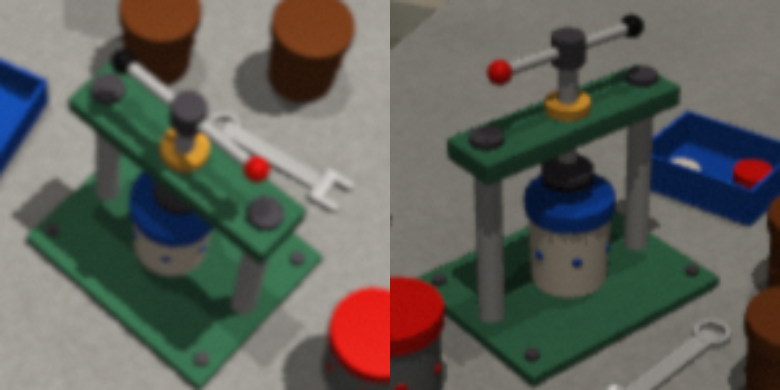

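The crop confirms it: white canister with a blue lid under the black pad, bar nearly parallel to the bridge. The red ball is at scene (338.8,214.6) and side (241.7,191). The black ball is at scene (286.9,173.8) and side (292.7,175); my mask for it had taken in shadow. The nuts are visible in both views.

```bash
python3 - <<'E'
from h import *
r=tri(("scene",(338.6,214.5)),("side",(241.7,191.8)));k=tri(("scene",(286.9,173.8)),("side",(292.7,175)))
print(r,k,"mid",(r[0]+k[0])/2,"len",np.linalg.norm(r[0]-k[0]),"ang",np.arctan2(*(r[0]-k[0])[[1,0]]))
P=[]
for n,l in (("scene",[(281.2,183.8),(341.9,231.5)]),("side",[(296.9,193.8),(237.3,216.9)])):
    q=[onz(n,u,.188) for u in l];print(n,q,"mid",(q[0]+q[1])/2,np.linalg.norm(q[0]-q[1]))
print("hubtop",tri(("scene",(240+188/2.6,150+103/2.6)),("side",(200+178/2.6,165+35/2.6))))
s=robot.observe();print(s["tool_pos"],s["tool_rot"])
E
```

```text
(array([0.6106, 0.1844, 0.2374]), [np.float64(0.0007594414785620919), np.float64(0.000759441478562002)]) (array([0.5454, 0.0664, 0.2344]), [np.float64(0.0005999485449329279), np.float64(0.0005999485449328196)]) mid [0.578  0.1254 0.2359] len 0.13484128191633685 ang 1.066022864973668
scene [array([0.5428, 0.0543, 0.188 ]), array([0.6185, 0.1984, 0.188 ])] mid [0.5807 0.1264 0.188 ] 0.16280426966808284
side [array([0.5361, 0.0598, 0.188 ]), array([0.6133, 0.2005, 0.188 ])] mid [0.5747 0.1301 0.188 ] 0.16044411231372457
hubtop (array([0.5768, 0.1252, 0.2471]), [np.float64(2.872040589756836e-05), np.float64(2.8720405897656258e-05)])
[ 0.2272 -0.4729  0.2341] [-3.1402 -0.0002  0.4478]
```

Screw axis is about (0.578, 0.126), bar height about 0.236, bar angle about 1.07 rad.

Plan: put the half-open fingers astride the hub and turn the tool about the screw axis, so the two fingers push the bar as a couple. Read the torque on the way and follow the bar down at 3.8 mm/rad.

```bash

python3 -m jog '[[[0.5,0.031,-0.021,-0.015,0],[0.5,0.062,-0.042,-0.030,0],[0.5,0.093,-0.063,-0.045,0],[0.5,0.124,-0.084,-0.060,0],[0.5,0.155,-0.105,-0.075,0]]]'
python3 -m jog '[[[0.5,0.032,-0.021,0,0],[0.5,0.064,-0.042,0,0],[0.5,0.096,-0.063,0,0],[0.5,0.128,-0.084,0,0],[0.5,0.160,-0.105,0,0]]]'
python3 -m jog '[[[0.5,0.032,-0.021,0,0],[0.5,0.064,-0.042,0,0],[0.5,0.096,-0.063,0,0],[0.5,0.128,-0.084,0,0],[0.5,0.160,-0.105,0,0]]]'
```

```text
time: 0.52
tool_pos: [0.3219, -0.3097, 0.3101]
tool_rot: [-3.141, 0.0, 0.447]
contact_force: [0.5, -0.3, -0.7]
opening: 0.0693
grip_force: 0.0
time: 0.93
tool_pos: [0.4208, -0.1457, 0.3096]
tool_rot: [-3.142, 0.0, 0.448]
contact_force: [1.3, -0.0, 0.6]
opening: 0.0691
grip_force: 0.0
time: 1.35
tool_pos: [0.5196, 0.0183, 0.3094]
tool_rot: [-3.141, 0.001, 0.448]
contact_force: [0.3, -1.1, -0.4]
opening: 0.0688
grip_force: 0.0
```

```bash

python3 -m jog '[[[0.5,0.033,-0.024,0,0],[0.5,0.066,-0.048,0,0],[0.5,0.0993,-0.0718,0,0],[0.5,0.0993,-0.0718,0,-0.12],[0.5,0.0993,-0.0718,0,-0.24]]]' >/dev/null
python3 -m jog '[[[0.5,0,0,0,-0.12],[0.5,0,0,0,-0.24],[0.5,0,0,0,-0.36],[0.5,0,0,0,-0.48],[0.5,0,0,0,-0.60]]]' >/dev/null
python3 -m jog '[[[0.5,0,0,0,-0.12],[0.5,0,0,0,-0.24],[0.5,0,0,0,-0.36],[0.5,0,0,0,-0.48],[0.5,0,0,0,-0.60]]]' >/dev/null
python3 -m jog '[[[0.5,0,0,0,-0.12],[0.5,0,0,0,-0.24],[0.5,0,0,0,-0.36],[0.5,0,0,0,-0.48],[0.5,0,0,0,-0.60]]]' >/dev/null
python3 -m jog '[[[0.5,0,0,0,-0.12],[0.5,0,0,0,-0.24],[0.5,0,0,0,-0.36],[0.5,0,0,0,-0.48],[0.5,0,0,0,-0.60]]]'
python3 -m jog '[[[0.5,0,0,0,-0.12],[0.5,0,0,0,-0.24],[0.5,0,0,0,-0.36],[0.5,0,0,0,-0.36],[0.5,0,0,0,-0.36]]]'
python3 - <<'E'
from h import *
import json
s=robot.observe();w=robot.read_camera("wrist")
cv2.imwrite("pics/w1.png",w[:,:,::-1]);json.dump([s["tool_pos"].tolist(),s["tool_rot"].tolist()],open("w1.json","w"))
print(s["qpos"],s["torque"],s["tool_pos"],s["tool_rot"])
E
```

```text
time: 3.43
tool_pos: [0.5773, 0.1241, 0.3092]
tool_rot: [-3.141, -0.001, 3.094]
contact_force: [0.2, -0.5, 0.6]
opening: 0.0687
grip_force: 0.0
time: 3.85
tool_pos: [0.5774, 0.1241, 0.3093]
tool_rot: [3.141, -0.001, -2.839]
contact_force: [1.1, -0.3, -0.2]
opening: 0.0689
grip_force: 0.0
[ 0.082   0.4255  1.1931 -0.0001  1.5238 -1.7914] [ 0.157  -0.134  -0.0255] [0.5774 0.1241 0.3093] [ 3.1415 -0.0008 -2.839 ]
```

View pics/w1.png

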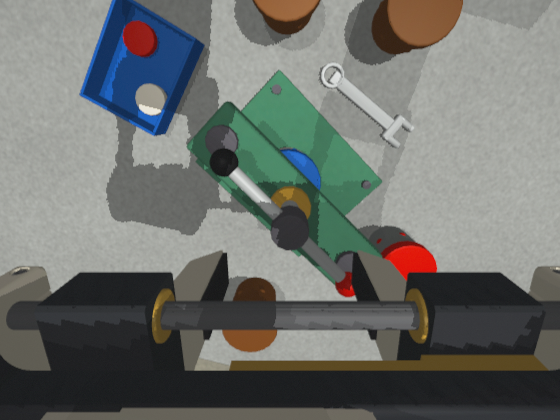

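The wrist view shows the black ball at (224,162), the hub top centre at about (290,231), the red ball at (346,285, partly hidden), and the fingers to left and right. I check the axis by casting rays.

```bash
cat >> h.py <<'E'
def wonz(uv,z,pos,rot):
    m=robot.camera_model("wrist");M=np.array(m["mount"]);Rt=R.from_euler("xyz",rot).as_matrix()
    o=np.array(pos)+Rt@M[:3,3];d=Rt@M[:3,:3]@np.linalg.inv(m["camera_matrix"])@[uv[0],uv[1],1]
    return o+d*(z-o[2])/d[2]
E
python3 - <<'E'
from h import *
import json
p,r=json.load(open("w1.json"))
b=wonz((224,162),.236,p,r);h=wonz((290,228),.249,p,r);rd=wonz((346,284),.236,p,r)
print(b,h,rd,np.linalg.norm(b-h),np.linalg.norm(b-rd),(b+rd)/2,np.arctan2(*(h-b)[[1,0]]))
E
```

```text
[0.5448 0.0647 0.236 ] [0.5736 0.1225 0.249 ] [0.6106 0.181  0.236 ] 0.06586844081433718 0.13357980942598244 [0.5777 0.1229 0.236 ] 1.1076202932885253
```

The axis agrees with the TCP to about 1 mm. Descend, then start turning.

```bash
cat > t.py <<'E'
from h import *
s=robot.observe();print("t",round(s["time"],2),"pos",s["tool_pos"],"yaw",round(s["tool_rot"][2],3),"q6",round(s["qpos"][5],3),"F",s["contact_force"].round(1),"T",s["torque"].round(3))
E
python3 -m jog '[[[0.5,0,0,0.025,0],[0.5,0,0,0.05,0],[0.5,0,0,0.065,0],[0.5,0,0,0.075,0],[0.5,0,0,0.075,0]]]'>/dev/null; python3 t.py
python3 -m jog '[[[0.5,0,0,0,0.06],[0.5,0,0,0,0.12],[0.5,0,0,0,0.18],[0.5,0,0,0,0.24],[0.5,0,0,0,0.24]]]'>/dev/null; python3 t.py
python3 -m jog '[[[0.5,0,0,0,0.06],[0.5,0,0,0,0.12],[0.5,0,0,0,0.18],[0.5,0,0,0,0.24],[0.5,0,0,0,0.30]]]'>/dev/null; python3 t.py
python3 -m jog '[[[0.5,0,0,0,0.06],[0.5,0,0,0,0.12],[0.5,0,0,0,0.18],[0.5,0,0,0.001,0.24],[0.5,0,0,0.001,0.30]]]'>/dev/null; python3 t.py
python3 - <<'E'
from h import *
w=robot.read_camera("scene");cv2.imwrite("pics/s2.png",cv2.resize(w[120:320,200:430],None,fx=3,fy=3)[:,:,::-1])
E
```

```text
t 4.32 pos [0.5766 0.124  0.2324] yaw -2.837 q6 -1.793 F [-0.1  0.1 -0.2] T [ 0.141 -0.103  0.042]
t 4.73 pos [0.5782 0.1241 0.2361] yaw -3.079 q6 -1.552 F [ 0.2  0.  -0.8] T [ 0.16  -0.097  0.025]
t 5.15 pos [0.5777 0.1242 0.2354] yaw 2.906 q6 -1.253 F [ 0.2  0.2 -2.9] T [ 0.122 -0.122  0.154]
t 5.57 pos [0.5778 0.1241 0.2344] yaw 2.606 q6 -0.953 F [-0.   0.1 -2.1] T [ 0.012 -0.105  0.231]
```

View pics/s2.png

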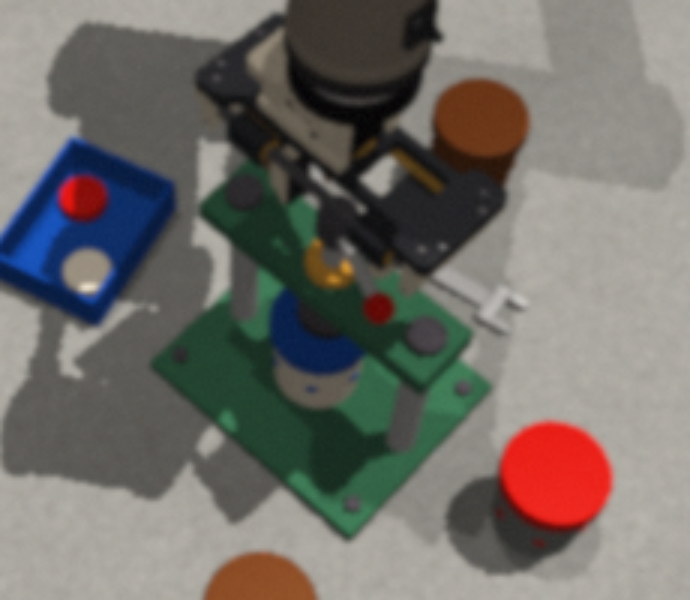

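The fingers push the bar, red ball at crop (378,308), and the torque sits at the thread drag (about 0.2). I continue with a guard that stops the chain when torque rises.

```bash
echo 'import sys; sys.exit(s["torque"][2]>0.29)' >> t.py
python3 -m jog '[[[0.5,0,0,0,0.06],[0.5,0,0,0,0.12],[0.5,0,0,0.001,0.18],[0.5,0,0,0.001,0.24],[0.5,0,0,0.001,0.30]]]'>/dev/null; python3 t.py &&
python3 -m jog '[[[0.5,0,0,0,0.06],[0.5,0,0,0,0.12],[0.5,0,0,0.001,0.18],[0.5,0,0,0.001,0.24],[0.5,0,0,0.001,0.30]]]'>/dev/null; python3 t.py &&
python3 -m jog '[[[0.5,0,0,0,0.06],[0.5,0,0,0,0.12],[0.5,0,0,0.001,0.18],[0.5,0,0,0.001,0.24],[0.5,0,0,0.001,0.30]]]'>/dev/null; python3 t.py &&
python3 -m jog '[[[0.5,0,0,0,0.06],[0.5,0,0,0,0.12],[0.5,0,0,0.001,0.18],[0.5,0,0,0.001,0.24],[0.5,0,0,0.001,0.30]]]'>/dev/null; python3 t.py
```

```text
t 6.03 pos [0.5778 0.124  0.2333] yaw 2.308 q6 -0.655 F [-0.3 -0.4 -1.9] T [-0.002 -0.138  0.192]
t 6.03 pos [0.5778 0.124  0.2333] yaw 2.308 q6 -0.655 F [-0.3 -0.4 -1.9] T [-0.002 -0.138  0.192]
t 6.03 pos [0.5778 0.124  0.2333] yaw 2.308 q6 -0.655 F [-0.3 -0.4 -1.9] T [-0.002 -0.138  0.192]
t 6.03 pos [0.5778 0.124  0.2333] yaw 2.308 q6 -0.655 F [-0.3 -0.4 -1.9] T [-0.002 -0.138  0.192]False
False
False
False
```

```bash
sed -i 's/sys.exit(\(.*\))$/sys.exit(int(\1))/' t.py
python3 -m jog '[[[0.5,0,0,0,0.06],[0.5,0,0,0,0.12],[0.5,0,0,0.001,0.18],[0.5,0,0,0.001,0.24],[0.5,0,0,0.001,0.30]]]'>/dev/null && python3 t.py &&
python3 -m jog '[[[0.5,0,0,0,0.06],[0.5,0,0,0,0.12],[0.5,0,0,0.001,0.18],[0.5,0,0,0.001,0.24],[0.5,0,0,0.001,0.30]]]'>/dev/null && python3 t.py &&
python3 -m jog '[[[0.5,0,0,0,0.06],[0.5,0,0,0,0.12],[0.5,0,0,0.001,0.18],[0.5,0,0,0.001,0.24],[0.5,0,0,0.001,0.30]]]'>/dev/null && python3 t.py &&
python3 -m jog '[[[0.5,0,0,0,0.06],[0.5,0,0,0,0.12],[0.5,0,0,0.001,0.18],[0.5,0,0,0.001,0.24],[0.5,0,0,0.0015,0.30]]]'>/dev/null && python3 t.py
```

```text
t 6.45 pos [0.5778 0.124  0.2322] yaw 2.008 q6 -0.355 F [ 0.7 -0.4 -3.5] T [-0.073 -0.191  0.227]
t 6.87 pos [0.5778 0.1239 0.2311] yaw 1.707 q6 -0.055 F [ 1.3 -1.5 -3.2] T [-0.115 -0.209  0.189]
t 7.28 pos [0.5777 0.1239 0.2301] yaw 1.407 q6 0.245 F [ 0.1  0.1 -3.3] T [-0.132 -0.094  0.153]
t 7.7 pos [0.5777 0.1238 0.2289] yaw 1.107 q6 0.545 F [-0.4 -0.3  0.9] T [-0.201  0.101  0.231]
```

```bash

python3 -m jog '[[[0.5,0,0,0,0.05],[0.5,0,0,0,0.10],[0.5,0,0,0.001,0.15],[0.5,0,0,0.001,0.20],[0.5,0,0,0.001,0.25]]]'>/dev/null && python3 t.py &&
python3 -m jog '[[[0.5,0,0,0,0.05],[0.5,0,0,0,0.10],[0.5,0,0,0.001,0.15],[0.5,0,0,0.001,0.20],[0.5,0,0,0.001,0.25]]]'>/dev/null && python3 t.py &&
python3 -m jog '[[[0.5,0,0,0,0.05],[0.5,0,0,0,0.10],[0.5,0,0,0.001,0.15],[0.5,0,0,0.001,0.20],[0.5,0,0,0.001,0.25]]]'>/dev/null && python3 t.py &&
python3 -m jog '[[[0.5,0,0,0,0.05],[0.5,0,0,0,0.10],[0.5,0,0,0.001,0.15],[0.5,0,0,0.001,0.20],[0.5,0,0,0.001,0.25]]]'>/dev/null && python3 t.py &&
python3 -m jog '[[[0.5,0,0,0,0.05],[0.5,0,0,0,0.10],[0.5,0,0,0.001,0.15],[0.5,0,0,0.001,0.20],[0.5,0,0,0.001,0.25]]]'>/dev/null && python3 t.py
```

```text
t 8.12 pos [0.5776 0.1238 0.2279] yaw 0.858 q6 0.795 F [-1.3 -1.4 -1. ] T [-0.221  0.069  0.197]
t 8.53 pos [0.5776 0.1238 0.2269] yaw 0.608 q6 1.045 F [-0.9 -0.6 -1. ] T [-0.207  0.099  0.165]
t 8.95 pos [0.5776 0.1239 0.2259] yaw 0.358 q6 1.295 F [-0.9 -0.9 -1.2] T [-0.229  0.217  0.18 ]
t 9.37 pos [0.5775 0.1239 0.2249] yaw 0.108 q6 1.545 F [-1.6 -0.8  0.1] T [-0.165  0.156  0.162]
t 9.78 pos [0.5775 0.124  0.2238] yaw -0.142 q6 1.795 F [-0.7 -0.8 -1.2] T [-0.085  0.201  0.168]
```

```bash

python3 -m jog '[[[0.5,0,0,0,0.03],[0.5,0,0,0,0.06],[0.5,0,0,0.0006,0.09],[0.5,0,0,0.0006,0.12],[0.5,0,0,0.0006,0.15]]]'>/dev/null && python3 t.py &&
python3 -m jog '[[[0.5,0,0,0,0.03],[0.5,0,0,0,0.06],[0.5,0,0,0.0006,0.09],[0.5,0,0,0.0006,0.12],[0.5,0,0,0.0006,0.15]]]'>/dev/null && python3 t.py &&
python3 -m jog '[[[0.5,0,0,0,0.03],[0.5,0,0,0,0.06],[0.5,0,0,0.0006,0.09],[0.5,0,0,0.0006,0.12],[0.5,0,0,0.0006,0.15]]]'>/dev/null && python3 t.py &&
python3 -m jog '[[[0.5,0,0,0,0.03],[0.5,0,0,0,0.06],[0.5,0,0,0.0006,0.09],[0.5,0,0,0.0006,0.12],[0.5,0,0,0.0006,0.15]]]'>/dev/null && python3 t.py &&
python3 -m jog '[[[0.5,0,0,0,0.03],[0.5,0,0,0,0.06],[0.5,0,0,0.0006,0.09],[0.5,0,0,0.0006,0.12],[0.5,0,0,0.0006,0.15]]]'>/dev/null && python3 t.py
```

```text
t 10.2 pos [0.5775 0.124  0.2233] yaw -0.291 q6 1.944 F [-1.  -0.1 -1.2] T [-0.049  0.183  0.16 ]
t 10.62 pos [0.5776 0.1239 0.2227] yaw -0.441 q6 2.094 F [-0.6 -0.7 -0.8] T [0.005 0.221 0.168]
t 11.03 pos [0.5776 0.124  0.2221] yaw -0.591 q6 2.244 F [-1.  -1.2 -0.4] T [-0.036  0.207  0.275]
t 11.45 pos [0.5775 0.124  0.2215] yaw -0.741 q6 2.394 F [-0.8 -0.2 -0.5] T [0.031 0.245 0.181]
t 11.87 pos [0.5775 0.124  0.221 ] yaw -0.891 q6 2.544 F [-1.  -0.8  0.3] T [0.07  0.19  0.221]
```

Nearly out of wrist range, so I re-grip: back off, lift, turn back half a turn, and look at the gap while up.

```bash

python3 -m jog '[[[0.5,0,0,0,-0.12],[0.5,0,0,-0.02,-0.12],[0.5,0,0,-0.05,-0.12],[0.5,0,0,-0.05,-0.24],[0.5,0,0,-0.05,-0.36]]]'>/dev/null
for i in 1; do python3 -m jog '[[[0.5,0,0,0,-0.12],[0.5,0,0,0,-0.24],[0.5,0,0,0,-0.36],[0.5,0,0,0,-0.48],[0.5,0,0,0,-0.60]]]' >/dev/null; done
python3 -m jog '[[[0.5,0,0,0,-0.12],[0.5,0,0,0,-0.24],[0.5,0,0,0,-0.36],[0.5,0,0,0,-0.48],[0.5,0,0,0,-0.60]]]' >/dev/null
python3 -m jog '[[[0.5,0,0,0,-0.12],[0.5,0,0,0,-0.24],[0.5,0,0,0,-0.36],[0.5,0,0,0,-0.48],[0.5,0,0,0,-0.60]]]' >/dev/null
python3 -m jog '[[[0.5,0,0,0,-0.12],[0.5,0,0,0,-0.24],[0.5,0,0,0,-0.36],[0.5,0,0,0,-0.48],[0.5,0,0,0,-0.60]]]' >/dev/null
python3 -m jog '[[[0.5,0,0,0,-0.12],[0.5,0,0,0,-0.24],[0.5,0,0,0,-0.36],[0.5,0,0,0,-0.48],[0.5,0,0,0,-0.54]]]' >/dev/null
python3 t.py
python3 - <<'E'
from h import *
s=robot.observe();b=robot.read_camera("side");w=robot.read_camera("wrist")
B=cv2.resize(b[165:315,210:340],None,fx=2.8,fy=2.8);W=cv2.resize(w,(420,315));W=np.vstack([W,np.zeros((105,420,3),np.uint8)])
cv2.imwrite("pics/w2.png",np.hstack([B,W])[:,:,::-1])
E
```

```text
t 14.37 pos [0.5779 0.1241 0.2711] yaw 2.416 q6 -0.763 F [ 0.4 -0.   0.5] T [ 0.069 -0.101  0.037]
```

View pics/w2.png

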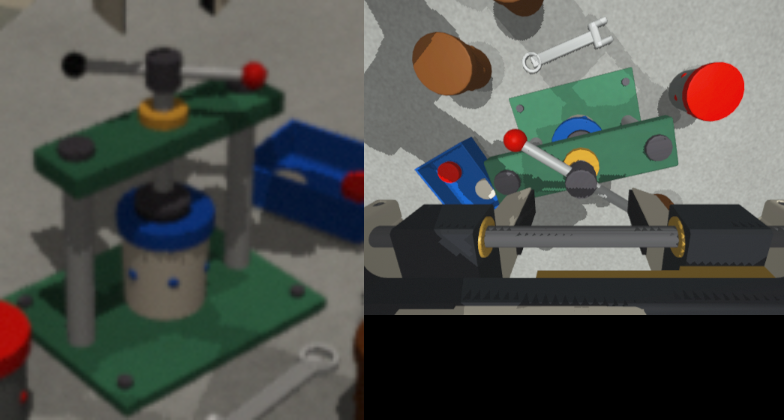

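The side crop shows the pad right at the lid, canister upright. The wrist view shows the fingers astride the bar on the driving side, red ball at (515,140). Next I go back down and turn in small steps.

```bash

python3 -m jog '[[[0.5,0,0,0.025,0],[0.5,0,0,0.04,0],[0.5,0,0,0.0505,0],[0.5,0,0,0.0505,0],[0.5,0,0,0.0505,0.04]]]'>/dev/null; python3 t.py && 
python3 -m jog '[[[0.5,0,0,0,0.04],[0.5,0,0,0,0.08],[0.5,0,0,0,0.10]]]'>/dev/null && python3 t.py &&
python3 -m jog '[[[0.5,0,0,0,0.02],[0.5,0,0,0,0.04]]]'>/dev/null && python3 t.py &&
python3 -m jog '[[[0.5,0,0,0,0.02],[0.5,0,0,0,0.04]]]'>/dev/null && python3 t.py &&
python3 -m jog '[[[0.5,0,0,0.0003,0.02],[0.5,0,0,0.0003,0.04]]]'>/dev/null && python3 t.py &&
python3 -m jog '[[[0.5,0,0,0,0.02],[0.5,0,0,0,0.04]]]'>/dev/null && python3 t.py &&
python3 -m jog '[[[0.5,0,0,0.0003,0.02],[0.5,0,0,0.0003,0.04]]]'>/dev/null && python3 t.py &&
python3 -m jog '[[[0.5,0,0,0,0.02],[0.5,0,0,0,0.04]]]'>/dev/null && python3 t.py &&
python3 -m jog '[[[0.5,0,0,0.0003,0.02],[0.5,0,0,0.0003,0.04]]]'>/dev/null && python3 t.py
```

```text
t 14.88 pos [0.5776 0.1241 0.2198] yaw 2.367 q6 -0.715 F [0.2 0.2 0.1] T [ 0.018 -0.135  0.02 ]
t 15.13 pos [0.5781 0.1241 0.221 ] yaw 2.266 q6 -0.613 F [-0.3 -0.3  0.1] T [ 0.017 -0.152 -0.03 ]
t 15.3 pos [0.5781 0.1241 0.2207] yaw 2.227 q6 -0.574 F [0.4 0.8 3.4] T [ 0.019 -0.224  0.23 ]
t 15.47 pos [0.5781 0.1241 0.2205] yaw 2.186 q6 -0.533 F [ 1.5 -0.8  3.9] T [ 0.032 -0.336  0.187]
t 15.63 pos [0.578  0.1241 0.2199] yaw 2.146 q6 -0.493 F [ 1.1 -0.2  4.9] T [-0.031 -0.381  0.245]
t 15.8 pos [0.578  0.124  0.2198] yaw 2.106 q6 -0.453 F [ 1.4 -0.8  5.3] T [-0.041 -0.443  0.277]
t 15.97 pos [0.5778 0.124  0.2192] yaw 2.066 q6 -0.413 F [ 1.8 -0.9  3.7] T [-0.065 -0.49   0.318]
```

Torque now climbs steadily, so the pad is on the lid. I continue in small steps and fit a line.

```bash
sed -i 's/>0.29/>0.40/' t.py
python3 -m jog '[[[0.5,0,0,0,0.02],[0.5,0,0,0.0002,0.03]]]'>/dev/null && python3 t.py &&
python3 -m jog '[[[0.5,0,0,0,0.02],[0.5,0,0,0.0002,0.03]]]'>/dev/null && python3 t.py &&
python3 -m jog '[[[0.5,0,0,0,0.02],[0.5,0,0,0.0002,0.03]]]'>/dev/null && python3 t.py
```

```text
t 16.13 pos [0.5777 0.124  0.2191] yaw 2.036 q6 -0.383 F [ 2.3 -0.6  5.3] T [-0.114 -0.428  0.27 ]
t 16.3 pos [0.5777 0.124  0.2189] yaw 2.006 q6 -0.353 F [ 1.1 -0.4  5.2] T [-0.134 -0.426  0.344]
t 16.47 pos [0.5777 0.124  0.2187] yaw 1.976 q6 -0.324 F [ 1.7 -1.5  6.1] T [-0.145 -0.392  0.315]
```

```bash
sed -i 's/>0.40/>0.44/' t.py
python3 -m jog '[[[0.5,0,0,0,0.02],[0.5,0,0,0.0002,0.03]]]'>/dev/null && python3 t.py &&
python3 -m jog '[[[0.5,0,0,0,0.02],[0.5,0,0,0.0002,0.03]]]'>/dev/null && python3 t.py &&
python3 -m jog '[[[0.5,0,0,0,0.02],[0.5,0,0,0.0002,0.03]]]'>/dev/null && python3 t.py &&
python3 -m jog '[[[0.5,0,0,0,0.02],[0.5,0,0,0.0002,0.03]]]'>/dev/null && python3 t.py
```

```text
t 16.63 pos [0.5777 0.124  0.2186] yaw 1.946 q6 -0.294 F [ 1.6 -0.8  6.3] T [-0.148 -0.386  0.336]
t 16.8 pos [0.5777 0.124  0.2184] yaw 1.916 q6 -0.264 F [ 1.8 -0.8  6.9] T [-0.121 -0.328  0.397]
t 16.97 pos [0.5777 0.124  0.2183] yaw 1.886 q6 -0.234 F [ 1.7 -1.1  7.4] T [-0.127 -0.298  0.341]
t 17.13 pos [0.5777 0.124  0.2181] yaw 1.856 q6 -0.204 F [-0.2 -0.8  6.9] T [-0.125 -0.292  0.378]
```

The fit puts the torque at about 0.39 here. One more small step goes to mid-window, then back off and lift clear.

```bash

python3 -m jog '[[[0.5,0,0,0,0.02],[0.5,0,0,0,0.04]]]'>/dev/null; python3 t.py
python3 -m jog '[[[0.5,0,0,0,0.01]]]'>/dev/null; python3 t.py
python3 -m jog '[[[0.5,0,0,0,-0.1],[0.5,0,0,0,-0.2],[0.5,0,0,-0.02,-0.2],[0.5,0,0,-0.05,-0.2],[0.5,0,0,-0.09,-0.2]]]'
python3 t.py
python3 - <<'E'
from h import *
b=robot.read_camera("side");a=robot.read_camera("scene")
B=cv2.resize(b[165:315,200:350],None,fx=2.6,fy=2.6);A=cv2.resize(a[150:300,240:390],None,fx=2.6,fy=2.6)
cv2.imwrite("pics/end.png",np.hstack([A,B])[:,:,::-1])
E
```

```text
t 17.3 pos [0.5777 0.1239 0.218 ] yaw 1.817 q6 -0.164 F [ 1.6 -0.7  6.2] T [-0.123 -0.44   0.384]
t 17.38 pos [0.5777 0.1239 0.218 ] yaw 1.806 q6 -0.154 F [ 2.4 -1.3  6.7] T [-0.178 -0.407  0.419]
time: 17.8
tool_pos: [0.5753, 0.124, 0.3047]
tool_rot: [-3.132, -0.004, 2.007]
contact_force: [1.6, 0.7, 0.4]
opening: 0.0691
grip_force: 0.0
t 17.8 pos [0.5753 0.124  0.3047] yaw 2.007 q6 -0.354 F [1.6 0.7 0.4] T [ 0.    -0.184 -0.014]
```

View pics/end.png

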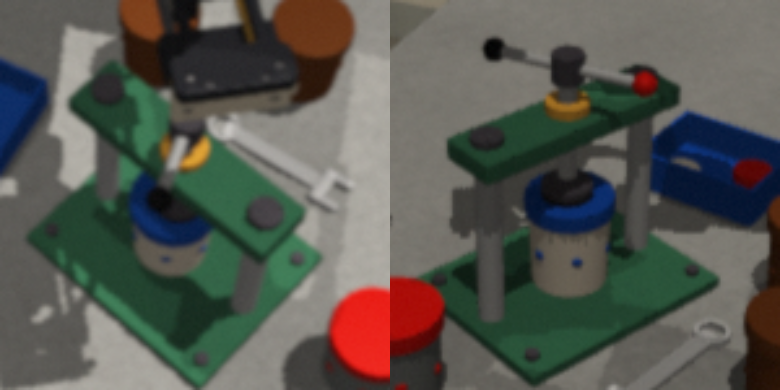

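The pad sits on the lid, canister upright and in place (side crop (568,250)), handle free, nothing else moved. Torque ended at about 0.41 N m, so I hand in.

```bash
python3 -m jog '[[[0.5,0,0,-0.02,0],[0.5,0,0,-0.02,0],[0.5,0,0,-0.02,0],[0.5,0,0,-0.02,0]]]'; python3 -c "
from cell import robot
print(robot.hand_in())"
```

```text
time: 18.23
tool_pos: [0.577, 0.1241, 0.326]
tool_rot: [-3.139, -0.001, 2.007]
contact_force: [0.2, 0.3, -0.2]
opening: 0.0689
grip_force: 0.0
the job is handed in; nothing more can be done
None
```

The blue-lidded canister is clamped at about 0.41 N m (snug is 0.36 to 0.48), upright and in place with the handle released and nothing else disturbed, and I handed the job in at 18.2 s; the hand-in returned no verdict.

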